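# Take the long objective off an inverted microscope's turret

## Robot

A 7-joint arm with a two-finger parallel gripper is mounted at the origin on the work surface. World frame = base frame: x ahead of the robot, y to its left, z up, the work surface at z = 0. Lengths are in m, angles in rad, forces in N, time in s.
With the tool pointing down it reaches from about 0.425 to 0.925 m from the base axis. Payload 6.8 kg.
Tool frame: the origin (TCP) lies midway between the tips of the shut fingers; the grasp point (between the pads) lies r.grip_point_offset behind it (r.grip_point_offset is the distance from the TCP to the grasp point, in m); z points along the fingers, y is the direction in which the jaws open and shut (so a half turn about z gives the same grasp; the last joint's range is limited). The gripper opens to 85 mm and grips with 20 to 120 N. Pads are 22 mm wide; open, the fingers measure 114 mm over their backs; the gripper's body (76 mm by 85 mm) begins 54 mm behind the grasp point. The pads swing forward as they close: fully open they stand 13 mm farther back than shut.
Start: joints at [1.053, 0.477, 0.022, 1.555, -0.011, 1.109, -0.083], TCP at [0.269, -0.619, 0.231] pointing down, gripper open.
Joint ranges: [-2.96, 2.96], [-0.34, 2.1], [-1.41, 1.46], [0.24, 2.44], [-1.37, 4.51], [0.17, 1.92], [-2.96, 2.96]. Speed limits (rad/s): [2.39, 2.39, 3.14, 3.14, 3.14, 3.14, 3.14].

## Interface

Orientations are given as a rotation vector (axis times angle).
In Python, from bench import r gives the robot as it stands. The module is installed in compiled form; this text tells all that it offers.
- The arm moves only by the tool play_rows, never from a script. Its argument "deltas" is a list of rows, each a list of 3 entries, a list of its own where there are three numbers: the finger opening in mm, from 0 to 85.4, then the shift along the tool's x, y, z in mm, then the turn, a rotation vector about the tool's x, y, z in rad. A call has 1 to 8 rows; each row is the pose to reach, as a shift and turn from the pose measured when the call began, along the tool's axes at that moment; what a row does not reach only later rows make up. A row lasts 1/8 s, in which the tool goes at most 62.5 mm and 10.7 degrees, less where a joint would pass 70% of its speed; a pose out of reach is approached as far as the arm can. A call with a gripper value outside its range is refused whole. The fingers move at their own pace and stop on an object; "squeeze" is the grip in N (left out, the last holds). Time passes only in rows, so rows that repeat a pose let the fingers close. It gives the time, the measured TCP pose, the force and the opening at its end, in the units of the state.
- r.get_obs(): the state, without advancing time (a new reading comes with each control period).
- r.grab_frame(name): name is "side" or "top" or "wrist"; returns (picture, depth): 420x560x3 uint8, red, green, blue; 420x560 float32, m along the optical axis (not along the pixel's ray), 0 where there is no reading.
- r.camera_model(name): a dict with "mtx" (3x3 intrinsics, pixels), "rvec" (rotation vector, rad) and "tvec" (3), from world to camera coordinates, as OpenCV has them; the wrist camera has in their place "T_tool_cam" (4x4, takes a point from camera to tool coordinates, whose origin is the TCP and whose axes are the flange's). Camera axes: x right, y down, z forward; pixel columns grow to the right and rows downward; lengths in m; the calibration is good to about 2 mm. A picture is of the moment at which its call begins: read the wrist's pose just before it. camera_model takes no time and is no camera call.
- r.hand_in(): hands the job in, once; it reports no verdict.
The state is a dict: "clock": time; "joints": joint angles; "qvel": joint speeds; "tau": joint torques, N m; "tcp_pos": TCP position; "orientation": TCP orientation; "contact_force": force on the tool from outside, world axes, zero at the start; "moment": the same for the moment, N m; "grip_width": finger opening in m.
Only numpy, scipy, OpenCV 4.12 (cv2) and the standard library are available. Lean on these libraries where they do the work, as an engineer would, in place of code of your own. Each camera call takes 0.05 s, during which the arm holds its last target. There are 200 camera calls.

## Task

The long objective of the inverted microscope has to come off for cleaning. Turn the objective turret by its knurled ring, without pushing on any objective, until the long objective clicks in at the front by the index mark, clear of the stage. Unscrew it there, lift it straight out and stand it upright on the floor of the metal tray without dropping it; leave the other two objectives screwed in and everything else on the bench where it is.

Things in the scene. Friction and masses are not known exactly. Their poses are not given: they have to be found in the camera images.
- scope: Inverted metallurgical microscope, fixed to the bench, only its turret turns: white base 300 x 200 x 75 mm, lamp house behind. Origin on the bench under the turret's upright axis; x points to its rear, so its front (lamp dial, index mark) is its -x side, turned towards the tray; y to the left of one who looks from its front to its rear.
- stage (a point): Centre of the top of the black stage plate, 191 mm above the bench. The plate (115 x 200 x 8 mm) covers the rear half of the turret: 20 to 135 mm behind the axis, on two columns standing 85 mm behind and 85 mm to each side of the axis.
- front (a point): The front station, at the index mark: 42 mm in front of the turret's axis, at the height of the objectives' seats (130 mm above the bench). The axis of an objective clicked in here passes through this point.
- turret (a joint): Turn of the turret, rad, 0 at the start, positive anticlockwise from above, free for a full turn either way. Four stations 42 mm from the axis: front (at the start a flat plug, 6 mm high), left, rear, right. A click stop at each quarter turn draws it in within 6 degrees; leaving takes 0.25 N m; in between it stays put with 0.06 N m.
- ring (a point): A point of the knurled ring by which the turret is turned, on the middle of its wall's top, midway between two stations (at the start front and left); it turns with the turret. Ring: outer radius 68, inner 60 mm (wall 8 mm), top 141 mm above the bench, 15 mm above the deck inside; outside it is free down to 110 mm. Midway between stations there is room for a finger inside.
- long_objective: The long objective: steel barrel 26 mm in diameter for 36 mm above its shoulder, then a conical nose, 50 mm above the shoulder in all; about 0.15 kg. Origin on its axis at the shoulder, which rests on the seat; z points up to the lens. At the start it is screwed home in the left or the right station.
- lugs (a point): Middle of the long objective's two lugs (26 mm across, 8.8 mm below the shoulder, on a shank 16 mm in diameter that ends flat 13 mm below the shoulder). They make a coarse thread: 145 degrees (2.53 rad) anticlockwise from above, up to a stop, frees it; it rises 2.4 mm evenly, with 1 mm play, under 0.2 N m, and stays as left part-way. Then it lifts straight up; 14 mm clears it.
- medium_objective: Another objective of the same kind in another station: barrel 26 mm in diameter, 37 mm tall above the shoulder. Origin at the shoulder on its axis. To stay screwed in.
- short_objective: The third objective: barrel 26 mm in diameter, 24 mm tall above the shoulder, blunt. Origin at the shoulder on its axis. To stay screwed in.
- tray: Empty metal tray fixed to the bench, 160 (x) x 220 (y) x 22 mm outside, walls and floor 3 mm thick. Origin under its centre on the bench. Standing upright on its floor, the long objective's shoulder is 16 mm above the bench.
- puck: Bystander: resin-mounted specimen, black disc 32 mm in diameter, 20 mm tall. Origin at the underside.
- dial_gauge: Bystander: dial gauge on a grey base 100 x 60 mm, 136 mm tall. Origin under the base.
- canister: Bystander: clear objective canister with black lid, 42 mm in diameter, 58 mm tall. Origin at the underside.
- plug_gauge: Bystander: plug gauge lying on the bench, 112 mm long along its x axis, 14 mm thick. Origin on the bench under its middle.
There are look-alikes about, which are no part of the job. Leave any green or pink look-alike of the long_objective alone.

How it is judged:
On the way, in this order (a step that is already met when the one before it is completed fails the run):
1. the long objective, still screwed in, stands clicked in at the front index mark, the turret at rest (horizontal distance between long_objective and front below 0.005 m and z of long_objective in the frame of scope below 0.1335 m and velocity of joint turret between -0.05 and 0.05 rad/s), for 0.2 s.
2. the long objective is unscrewed and out of its seat at the front station (horizontal distance between long_objective and front below 0.012 m and z of long_objective in the frame of scope above 0.14 m), for 0.02 s.
At the end, for the whole second after the job is handed in: The long objective stands upright (within 6 degrees) and at rest on the floor of the tray, inside its walls; the medium and short objectives still sit screwed in on the turret (raised under 2.5 mm, upright); the bystanders lie within 30 mm of where they were (angle between each of long_objective, medium_objective, short_objective's own z axis and vertical below 0.1 rad and height (world z) of long_objective between 0.012 and 0.019 m and linear speed of long_objective below 0.02 m/s and angular speed of long_objective below 0.2 rad/s and x of long_objective in the frame of tray between -0.067 and 0.067 m and y of long_objective in the frame of tray between -0.097 and 0.097 m and z of medium_objective in the frame of scope between 0.127 and 0.1325 m and horizontal distance between each of medium_objective, short_objective and scope below 0.046 m and z of short_objective in the frame of scope between 0.127 and 0.1325 m and distance of each of puck, dial_gauge, canister, plug_gauge from where it was at the start of the episode below 0.03 m); the robot touches nothing.
It fails at once if the robot pushes on the medium or short objective (over 5 N) (contact force between any of the fingers, the arm and medium_objective above 5 N or contact force between any of the fingers, the arm and short_objective above 5 N).
It fails at once if the robot pushes on the long objective (over 5 N) while it is mounted away from the front station ((horizontal distance between long_objective and front above 0.012 m and horizontal distance between long_objective and scope below 0.06 m and z of long_objective in the frame of scope between 0.12 and 0.136 m) and contact force between any of the fingers, the arm and long_objective above 5 N).
It fails at once if the long objective is dropped (falls out of the fingers faster than 0.4 m/s) (linear speed of long_objective above 0.4 m/s and contact force between the fingers and long_objective below 0.1 N).
It fails at once if a bystander is moved by more than 30 mm or knocked over (distance of any of puck, dial_gauge, canister, plug_gauge from where it was at the start of the episode above 0.03 m or angle between any of puck, dial_gauge, canister's own z axis and vertical above 0.5 rad).
It also fails if it takes over 67 s, if anything falls off the work surface, if the arm or the gripper's body presses on something with over 40 N, if the wrist force passes 120 N, or if a joint passes its speed limit or range.

## Working session

There is one attempt and no reset: what is moved stays moved. The work goes in short steps, Python scripts to look and compute and a tool call to move; the robot and the scene stay as the last step left them, time stands still between calls to the robot, and variables do not carry over. Pictures are saved under pics/ and viewed, about 8 in all and at most 12, crops included, and the job is handed in when it is done.

Besides the shell and the picture viewer there is one more tool, called as a command line: name --argument value ..., lists and objects as JSON in quotes. play_rows: Moves the arm, as the interface text tells. Its arguments: {"type":"object","properties":{"deltas":{"type":"array"},"squeeze":{"type":"number"}},"required":["deltas"]}

```bash
mkdir -p pics; cat > h.py <<'E'
import numpy as np, cv2
from scipy.spatial.transform import Rotation as R
from bench import r
def cam(name,obs=None):
    m=r.camera_model(name); K=np.array(m["mtx"])
    if name=="wrist":
        o=obs or r.get_obs(); T=np.eye(4); T[:3,:3]=R.from_rotvec(o["orientation"]).as_matrix(); T[:3,3]=o["tcp_pos"]
        T=T@np.array(m["T_tool_cam"])
    else:
        T=np.eye(4); Rm=R.from_rotvec(np.ravel(m["rvec"])).as_matrix(); T[:3,:3]=Rm.T; T[:3,3]=-Rm.T@np.ravel(m["tvec"])
    return K,T
def ray(K,T,u,v):
    d=T[:3,:3]@(np.linalg.inv(K)@np.array([u,v,1.])); return T[:3,3],d
def onplane(K,T,u,v,z):
    c,d=ray(K,T,u,v); return c+d*(z-c[2])/d[2]
def cloud(K,T,D):
    v,u=np.mgrid[:D.shape[0],:D.shape[1]]
    P=np.stack([(u-K[0,2])/K[0,0]*D,(v-K[1,2])/K[1,1]*D,D],-1)
    return P@T[:3,:3].T+T[:3,3]
def proj(K,T,p):
    q=T[:3,:3].T@(np.asarray(p)-T[:3,3]); q=K@q; return q[:2]/q[2]
def grab(name):
    o=r.get_obs(); I,D=r.grab_frame(name); K,T=cam(name,o); return I,D,K,T
E
python3 - <<'E'
from h import *
o=r.get_obs(); print({k:np.round(v,3) for k,v in o.items()}, r.grip_point_offset)
for n in ("top","side"):
    I,D,K,T=grab(n); np.savez(f"{n}.npz",I=I,D=D,K=K,T=T)
    print(n,T[:3,3].round(3),T[:3,2].round(2),K[0,0],(D>0).mean())
    cv2.imwrite(f"pics/{n}0.png",cv2.resize(I[...,::-1],(784,588)))
print(r.camera_model("wrist"))
E
```

```text
{'clock': np.float64(0.0), 'joints': array([ 1.053,  0.478,  0.022,  1.556, -0.012,  1.109, -0.083]), 'qvel': array([ 0.   , -0.   ,  0.   , -0.001, -0.002, -0.001,  0.001]), 'tau': array([-0.0000e+00, -5.9645e+01,  1.6070e+00, -2.8120e+01,  1.2000e-02,
        9.0000e-03,  0.0000e+00]), 'tcp_pos': array([ 0.269, -0.619,  0.23 ]), 'orientation': array([-3.074e+00, -6.390e-01,  1.000e-03]), 'contact_force': array([-0.343, -0.483, -0.218]), 'moment': array([-0.008, -0.009, -0.011]), 'grip_width': np.float64(0.086)} 0.0187
top [0.456 0.09  0.95 ] [ 0.13 -0.03 -0.99] 407.06407750056457 0.9959013605442177
side [0.457 0.838 0.631] [ 0.13 -0.82 -0.55] 424.209938767878 0.9959353741496598
{'mtx': array([[342.81803892,   0.        , 276.99746501],
       [  0.        , 342.81803892, 207.1421871 ],
       [  0.        ,   0.        ,   1.        ]]), 'T_tool_cam': array([[ 1.23380922e-04, -9.58058810e-01, -2.86571633e-01,
         7.32949810e-02],
       [ 9.99999671e-01, -1.11473859e-04,  8.03217653e-04,
         7.23183553e-04],
       [-8.01474995e-04, -2.86571638e-01,  9.58058481e-01,
        -1.42627521e-01],
       [ 0.00000000e+00,  0.00000000e+00,  0.00000000e+00,
         1.00000000e+00]])}
```

View pics/top0.png

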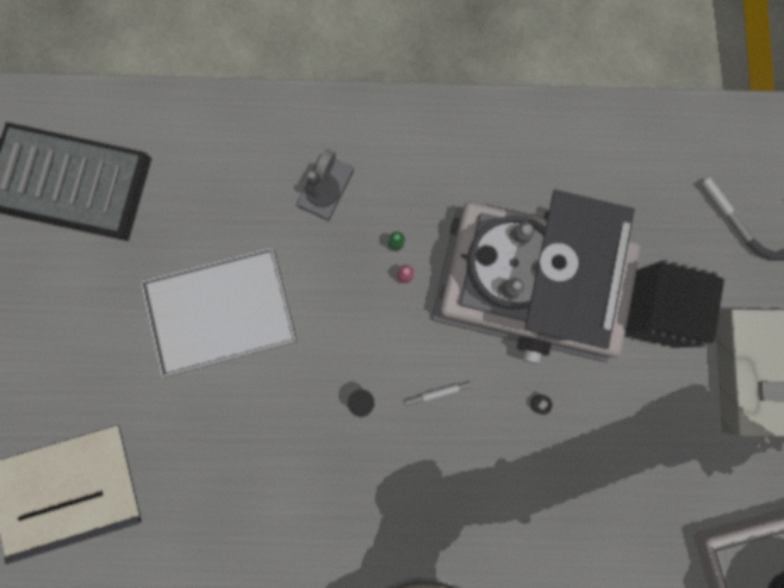

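View pics/side0.png

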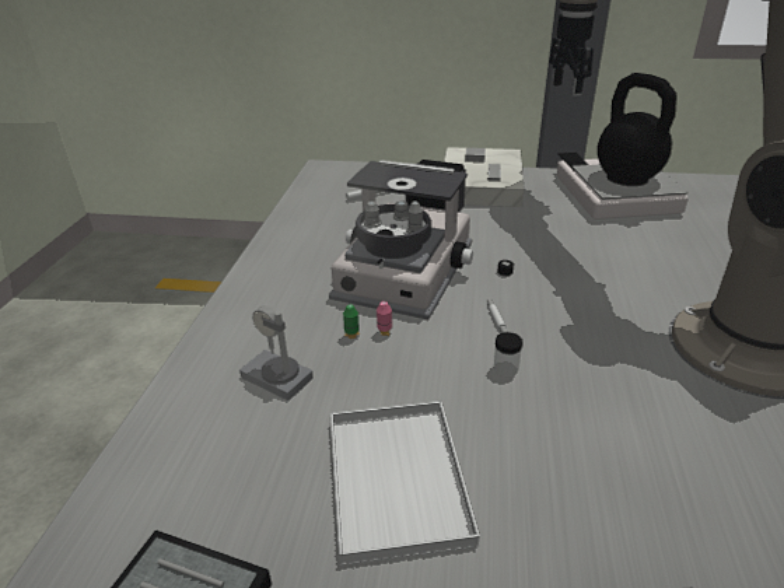

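The top view shows the scope on the right with its front facing left, towards the tray: turret centre at about (513,262), plug (487,255), left-station objective (525,232), right-station objective (514,287). The green (397,240) and pink (405,273) look-alikes stand free on the bench. In the side view the objectives on the turret are at (372,212), (402,210) and (415,213). Next: measure the heights.

```bash
cat > m1.py <<'E'
from h import *
def fitc(P):
    A=np.c_[2*P[:,:2],np.ones(len(P))]; s=np.linalg.lstsq(A,(P[:,:2]**2).sum(1),rcond=None)[0]
    return s[:2],np.sqrt(s[2]+s[:2]@s[:2])
Z={n:np.load(f"{n}.npz") for n in("top","side")}
for n,d in Z.items():
    C=cloud(d["K"],d["T"],d["D"]); P=C.reshape(-1,3)
    print(n,"bench z",np.median(P[(abs(P[:,2])<.01)][:,2]))
    if n=="top":
        st=P[(abs(P[:,2]-.191)<.006)&(P[:,1]<.05)]; 
        rc=cv2.minAreaRect((st[:,:2]*1000).astype(np.float32)); print("stage",rc,np.median(st[:,2]))
        c0=onplane(d["K"],d["T"],513/1.4,262/1.4,.141)[:2]; print("c0",c0)
    q=P[(abs(P[:,2]-.141)<.004)&(np.linalg.norm(P[:,:2]-c0,axis=1)<.09)&(np.linalg.norm(P[:,:2]-c0,axis=1)>.052)]
    for k in range(6):
        c,R0=fitc(q); q=q[abs(np.linalg.norm(q[:,:2]-c,axis=1)-.064)<.008]
    print("ring",c,R0,len(q),np.median(q[:,2]))
    np.save(f"c_{n}.npy",c)
    h=P[(P[:,2]>.146)&(P[:,2]<.186)&(np.linalg.norm(P[:,:2]-c,axis=1)<.065)]
    l=(np.linalg.norm(P[:,:2]-c,axis=1)<.07)&(P[:,2]>.146)&(P[:,2]<.186)
    m=l.reshape(C.shape[:2]).astype(np.uint8); N,lab,stt,_=cv2.connectedComponentsWithStats(m)
    for i in range(1,N):
        if stt[i,4]<8: continue
        p=C[lab==i]; print(" blob",stt[i],"zmax",np.percentile(p[:,2],[50,90,98]).round(4),"c",p.mean(0).round(4),"top",p[p[:,2]>p[:,2].max()-.005].mean(0).round(4))
    # tray
    if n=="top":
        g=(P[:,1]>.25)&(P[:,1]<.55)&(P[:,2]>.012)&(P[:,2]<.03)&(abs(P[:,0]-.38)<.2)
        t=P[g]; m=g.reshape(C.shape[:2]).astype(np.uint8); N,lab,stt,_=cv2.connectedComponentsWithStats(m,connectivity=8)
        for i in range(1,N):
            if stt[i,4]>30: print("hi",stt[i],C[lab==i].mean(0),cv2.minAreaRect((C[lab==i][:,:2]*1000).astype(np.float32)))
        for u,v in ((145,285),(273,251),(294,340),(167,374)): print("traycorner",onplane(d["K"],d["T"],u/1.4,v/1.4,.022))
        s=d["I"][135:265,290:480][:,:,::-1]; cv2.imwrite("pics/crop1.png",cv2.resize(s,None,fx=4,fy=4,interpolation=cv2.INTER_CUBIC))
E
python3 m1.py
```

```text
top bench z 0.0019461031423838038
stage ((590.5640258789062, -194.5588836669922), (115.6927261352539, 200.36050415039062), 77.39781188964844) 0.19307300435412555
c0 [ 0.60445052 -0.11494587]
ring [ 0.60724724 -0.11830911] 0.06382241199169394 540 0.14242827741894215
 blob [367 158  15  14 151] zmax [0.1634 0.1697 0.1716] c [ 0.6463 -0.1255  0.1625] top [ 0.6489 -0.1282  0.1698]
 blob [359 198  16  14 166] zmax [0.1727 0.182  0.1832] c [ 0.5647 -0.1063  0.1713] top [ 0.5663 -0.1096  0.1816]
hi [101 203  93  66 328] [0.48693142 0.39903771 0.02109989] ((477.8818359375, 380.98095703125), (232.95030212402344, 116.62095642089844), 65.11090850830078)
hi [ 50 350  23  10  83] [0.24404857 0.5277284  0.01659701] ((244.81051635742188, 528.441650390625), (9.991363525390625, 45.754295349121094), 18.573869705200195)
hi [ 55 368  45  18 211] [0.19759976 0.49241252 0.01383837] ((197.21417236328125, 492.653564453125), (14.065065383911133, 96.97940063476562), 15.37092113494873)
traycorner [0.57726631 0.45744901 0.022     ]
traycorner [0.63736046 0.25266302 0.022     ]
traycorner [0.49169777 0.21323937 0.022     ]
traycorner [0.43470216 0.41317656 0.022     ]
side bench z 0.000500542789611591
ring [ 0.60498918 -0.11725672] 0.06390647099142137 283 0.14099733553599508
 blob [261 144  10  12  96] zmax [0.1582 0.1672 0.1683] c [ 0.6446 -0.1223  0.1578] top [ 0.6457 -0.1263  0.1664]
 blob [282 144  20  16 192] zmax [0.1574 0.1756 0.1807] c [ 0.5724 -0.1174  0.1606] top [ 0.5643 -0.1077  0.1799]
```

View pics/crop1.png

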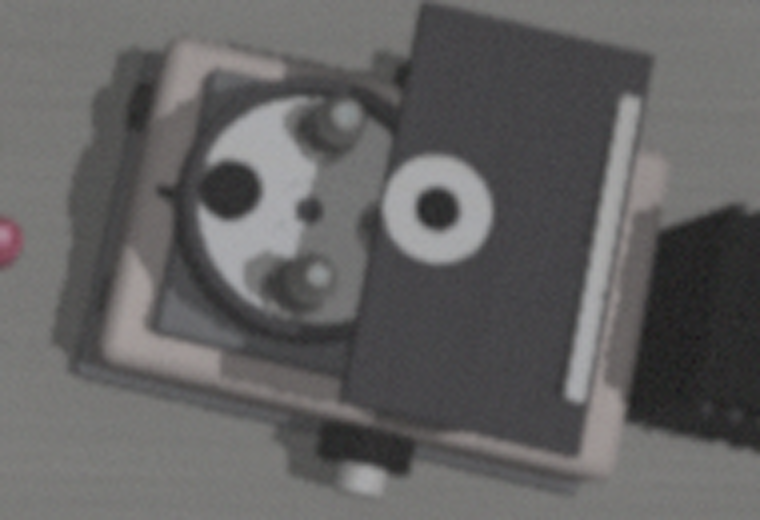

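The long objective's top is at z 0.181 and sits in the right station (514,287), near (0.565,−0.108). The medium one is in the left station at 0.167, and the short one is at the rear under the stage. The candidates were the two visible turret objectives plus the green (397,240) and pink (405,273) look-alikes; I choose (514,287), and the crop confirms it.

The turn needed is −90°. I'll grip the ring at the right-front midpoint, about (0.572,−0.064), and sweep it across the front. First I'll rise and hover there.

play_rows --deltas '[[24, [0, 0, -60], [0, 0, 0]], [24, [0, 0, -120], [0, 0, 0]], [24, [20, -15, -150], [0, 0, 0]], [24, [70, -55, -150], [0, 0, 0]], [24, [120, -95, -150], [0, 0, -0.05]], [24, [170, -133, -150], [0, 0, -0.1]], [24, [220, -172, -150], [0, 0, -0.15]], [24, [270, -210, -150], [0, 0, -0.15]]]' --squeeze 30

```text
clock: 1.1
tcp_pos: [0.431, -0.3206, 0.3805]
orientation: [-3.017, -0.868, 0.001]
contact_force: [0.5, -0.5, -0.2]
grip_width: 0.0243
```

```bash
cat >> h.py <<'E'
def to(p,az=None):
    "shift (mm) in tool axes and turn about tool z to bring TCP to p with tool-y azimuth az (deg), tool down"
    o=r.get_obs(); M=R.from_rotvec(o["orientation"]).as_matrix(); s=1000*M.T@(np.asarray(p)-o["tcp_pos"])
    t=np.zeros(3)
    if az is not None:
        a=np.radians(az); y=np.array([np.cos(a),np.sin(a),0]); z=np.array([0,0,-1.]); G=np.stack([np.cross(y,z),y,z],1)
        t=R.from_matrix(M.T@G).as_rotvec()
    print("clk",o["clock"].round(2),"tcp",o["tcp_pos"].round(4),"yaz",np.degrees(np.arctan2(M[1,1],M[0,1])).round(1),"q",np.round(o["joints"],2),"F",np.round(o["contact_force"],1),"w",round(float(o["grip_width"]),4))
    print("shift",s.round(1),"turn",t.round(3)); return s,t
E
python3 -c "
from h import *
to([.572,-.064,.30],-57.6)"
```

```text
Traceback (most recent call last):
  File "h.py", line 31, in to
    print("clk",o["clock"].round(2),"tcp",o["tcp_pos"].round(4),"yaz",np.degrees(np.arctan2(M[1,1],M[0,1])).round(1),"q",np.round(o["joints"],2),"F",np.round(o["contact_force"],1),"w",round(float(o["grip_width"]),4))
                ^^^^^^^^^^^^^^^^
AttributeError: 'float' object has no attribute 'round'
```

```bash
sed -i 's/o\["clock"\].round(2)/round(float(o["clock"]),2)/' h.py
python3 -c "
from h import *
to([.572,-.064,.27],-57.6)"
```

```text
clk 1.1 tcp [ 0.431  -0.3206  0.3805] yaz -57.9 q [ 0.67  0.15 -0.17  1.67  0.03  1.33 -0.51] F [ 0.5 -0.5 -0.2] w 0.0243
shift [ 255.8 -142.3  110.7] turn [-0.002  0.    -0.005]
```

play_rows --deltas '[[24, [45, -25, 0], [0, 0, 0]], [24, [90, -50, 0], [0, 0, 0]], [24, [140, -75, 0], [0, 0, 0]], [24, [190, -105, 20], [0, 0, 0]], [24, [225, -125, 50], [0, 0, 0]], [24, [256, -142, 80], [0, 0, 0]], [24, [256, -142, 110], [0, 0, 0]], [24, [256, -142, 110], [0, 0, 0]]]'

```text
clock: 2.1
tcp_pos: [0.5705, -0.064, 0.2681]
orientation: [-3.015, -0.869, 0.01]
contact_force: [0.5, -0.4, -0.4]
grip_width: 0.0242
```

```bash
cat > m2.py <<'E'
from h import *
import sys
to([.572,-.064,.128],-57.6)
I,D,K,T=grab("wrist"); np.savez("w.npz",I=I,D=D,K=K,T=T)
C=cloud(K,T,D); P=C.reshape(-1,3); c=np.array([.606,-.118]); rr=np.linalg.norm(P[:,:2]-c,axis=1)
q=P[(abs(P[:,2]-.141)<.004)&(rr>.05)&(rr<.08)]
print(len(q))
def fitc(P):
    A=np.c_[2*P[:,:2],np.ones(len(P))]; s=np.linalg.lstsq(A,(P[:,:2]**2).sum(1),rcond=None)[0]
    return s[:2],np.sqrt(s[2]+s[:2]@s[:2])
for k in range(8):
    c,R0=fitc(q); q=q[abs(np.linalg.norm(q[:,:2]-c,axis=1)-.064)<.007]
print("ring",c.round(4),R0.round(4),len(q),np.median(q[:,2]),"dirs",np.degrees([np.arctan2(*(q[:,:2]-c).T[::-1]).min(),np.arctan2(*(q[:,:2]-c).T[::-1]).max()]))
cv2.imwrite(sys.argv[1],I[...,::-1])
E
python3 m2.py pics/w1.png
```

```text
clk 2.1 tcp [ 0.5705 -0.064   0.2681] yaz -57.9 q [ 0.3   0.31 -0.36  1.73  0.12  1.13 -1.11] F [ 0.5 -0.4 -0.4] w 0.0242
shift [  2.    1.5 140.1] turn [-0.005  0.005 -0.005]
3655
ring [ 0.6064 -0.1185] 0.0632 3627 0.1408699510251296 dirs [-173.75604176  174.8795784 ]
```

View pics/w1.png

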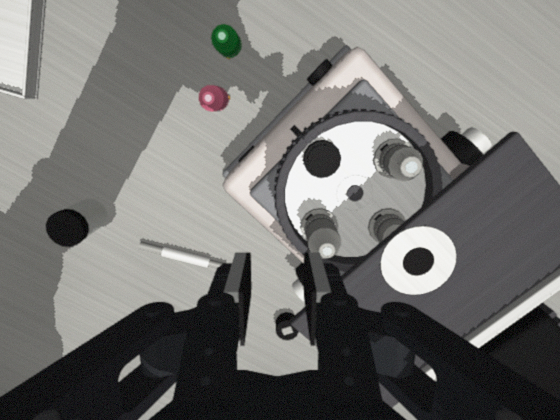

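The wrist view shows the plug at (322,157), medium (400,160), long (322,240) and short (388,222). The ring centre fits at (0.6064,−0.1185), which agrees with the other views. Next I'll check the station angle from the plug.

```bash
python3 -c "
from h import *
d=np.load('w.npz'); I,K,T=d['I'],d['K'],d['T']
m=(I.max(2)<60).astype(np.uint8); m[:120]=0;m[195:]=0;m[:,:298]=0;m[:,348:]=0
n,l,s,c=cv2.connectedComponentsWithStats(m); i=1+s[1:,4].argmax(); print(s[i],c[i])
p=onplane(K,T,*c[i],.136); v=p[:2]-[.6064,-.1185]; print('plug',p,np.linalg.norm(v),np.degrees(np.arctan2(v[1],v[0])))
st=cloud(K,T,d['D']).reshape(-1,3); st=st[abs(st[:,2]-.191)<.003]; print(cv2.minAreaRect((st[:,:2]*1000).astype(np.float32)))
for f in [77.4]:
  a=np.radians(f+45); A=np.array([.6064+.064*np.cos(a),-.1185+.064*np.sin(a)]); print(A,proj(K,T,[*A,.141])); to([*A,.127],f+45-180)
  a=np.radians(f);print('front',.6064+.042*np.cos(a),-.1185+.042*np.sin(a))
"
```

```text
[ 304  140   36   37 1027] [321.44011685 158.13145083]
plug [ 0.61621125 -0.07771081  0.136     ] 0.04195257547804758 76.47526104984557
((590.9343872070312, -192.23558044433594), (115.59720611572266, 200.30801391601562), 79.23577880859375)
[ 0.57210709 -0.06446301] [278.11301565 196.22152604]
clk 2.15 tcp [ 0.5716 -0.0645  0.2701] yaz -57.9 q [ 0.3   0.31 -0.36  1.73  0.12  1.13 -1.11] F [ 0.8 -0.6  0.7] w 0.024
shift [  0.8   0.7 143.1] turn [-0.003  0.002 -0.005]
front 0.6155620161386548 -0.0775114959985726
```

play_rows --deltas '[[24, [1, 1, 45], [0, 0, 0]], [24, [1, 1, 90], [0, 0, 0]], [24, [1, 1, 120], [0, 0, 0]], [24, [1, 1, 134], [0, 0, 0]], [24, [1, 1, 140], [0, 0, 0]], [24, [1, 1, 141], [0, 0, 0]]]'

```text
clock: 2.9
tcp_pos: [0.5733, -0.0648, 0.1302]
orientation: [-3.018, -0.867, 0.002]
contact_force: [0.2, 0.7, 0.3]
grip_width: 0.0241
```

play_rows --deltas '[[5, [0, 0, 0], [0, 0, 0]], [5, [0, 0, 0], [0, 0, 0]], [5, [0, 0, 0], [0, 0, 0]], [5, [0, 0, 0], [0, 0, 0]]]' --squeeze 30

```text
clock: 3.4
tcp_pos: [0.5729, -0.0642, 0.131]
orientation: [-3.017, -0.867, 0.003]
contact_force: [-5.0, 3.1, 5.8]
grip_width: 0.0079
```

play_rows --deltas '[[5, [6.4, 0.3, -1], [0, 0, 0.1]], [5, [12.7, 1.3, -1], [0, 0, 0.2]], [5, [18.9, 2.9, -1], [0, 0, 0.3]], [5, [24.9, 5.1, -1], [0, 0, 0.4]], [5, [30.7, 7.8, -1], [0, 0, 0.5]], [5, [36.1, 11.2, -1], [0, 0, 0.6]], [5, [41.2, 15.1, -1], [0, 0, 0.7]], [5, [45.9, 19.4, -1], [0, 0, 0.8]]]'

```text
clock: 4.4
tcp_pos: [0.6208, -0.0568, 0.1311]
orientation: [-3.118, 0.383, 0.009]
contact_force: [-2.2, -1.4, -3.6]
grip_width: 0.0078
```

```bash
python3 -c "
from h import *
for d in (32.4,):
  a=np.radians(d); s,t=to([.6064+.064*np.cos(a),-.1185+.064*np.sin(a),.1315],d-180)
o=r.get_obs();v=o['tcp_pos'][:2]-[.6064,-.1185];print(np.linalg.norm(v),np.degrees(np.arctan2(v[1],v[0])),o['moment'])
"
```

```text
clk 4.4 tcp [ 0.6208 -0.0568  0.1311] yaz -104.0 q [ 0.1   0.51 -0.15  1.76  0.09  0.89 -1.9 ] F [-2.2 -1.4 -3.6] w 0.0078
shift [45.1 17.  -0.6] turn [0.002 0.005 0.761]
0.06330646036453215 76.87115872655117 [-0.12849192  0.7163177  -0.15140465]
```

play_rows --deltas '[[5, [6.4, 0.3, 0], [0, 0, 0.1]], [5, [12.7, 1.2, 0], [0, 0, 0.2]], [5, [18.9, 2.8, 0], [0, 0, 0.3]], [5, [24.9, 5.0, 0], [0, 0, 0.4]], [5, [30.7, 7.7, 0], [0, 0, 0.5]], [5, [36.1, 11.0, 0], [0, 0, 0.6]], [5, [41.2, 14.8, 0], [0, 0, 0.7]], [5, [45.0, 18.0, 0], [0, 0, 0.77]]]'

```text
clock: 5.4
tcp_pos: [0.6599, -0.085, 0.1311]
orientation: [2.743, -1.528, -0.009]
contact_force: [-3.7, 0.3, 1.5]
grip_width: 0.0074
```

play_rows --deltas '[[5, [0, 0, 0], [0, 0, 0]], [24, [0, 0, 0], [0, 0, 0]], [24, [0, 0, 0], [0, 0, 0]], [24, [0, 0, -30], [0, 0, 0]], [24, [0, 0, -70], [0, 0, 0]], [24, [0, 0, -120], [0, 0, 0]], [24, [0, 0, -140], [0, 0, 0]], [24, [0, 0, -140], [0, 0, 0]]]'

```text
clock: 6.4
tcp_pos: [0.6619, -0.0852, 0.2734]
orientation: [-2.745, 1.528, 0.003]
contact_force: [-0.3, -0.2, -0.0]
grip_width: 0.024
```

```bash
python3 m2.py pics/w2.png; python3 -c "
from h import *
d=np.load('w.npz'); K,T=d['K'],d['T']; C=cloud(K,T,d['D']); P=C.reshape(-1,3)
l=(np.linalg.norm(P[:,:2]-[.6064,-.1185],axis=1)<.06)&(P[:,2]>.145)&(P[:,2]<.1845)
n,lab,s,_=cv2.connectedComponentsWithStats(l.reshape(C.shape[:2]).astype(np.uint8))
for i in range(1,n):
  if s[i,4]>30:
    p=C[lab==i]; t=p[p[:,2]>p[:,2].max()-.003]; print(s[i],p[:,2].max(),t.mean(0).round(4))
"
```

```text
clk 6.4 tcp [ 0.6619 -0.0852  0.2734] yaz -148.2 q [-0.01  0.43  0.06  1.53 -0.03  1.18 -2.53] F [-0.3 -0.2 -0. ] w 0.024
shift [-65.2  65.1 145.5] turn [-1.000e-03  2.000e-03 -1.581e+00]
2552
ring [ 0.6072 -0.1197] 0.0634 2538 0.14080744400273482 dirs [-179.96994166  179.86130104]
[ 305  219   35   39 1021] 0.18178573523513722 [ 0.6158 -0.0791  0.18  ]
[375 218  33  31 779] 0.15627796715188685 [ 0.566  -0.1108  0.1543]
```

View pics/w2.png

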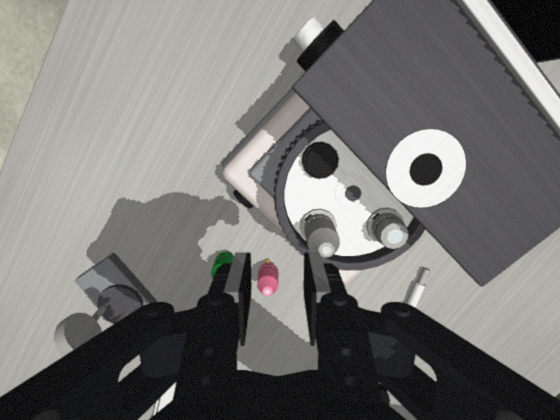

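The wrist view shows the long objective at (320,235) in the front station, at (0.616,−0.079). The short one is at (390,230), now in the right station, and the plug (320,160) is at the left. The turn worked. Next I'll move over the long objective.

```bash
python3 -c "
from h import *
to([.6157,-.0783,.2734],-148.2);to([.6157,-.0783,.145],-148.2)"
```

```text
clk 6.45 tcp [ 0.6609 -0.0851  0.2713] yaz -148.2 q [-0.01  0.43  0.06  1.53 -0.03  1.18 -2.53] F [ 0.5 -1.  -0.3] w 0.0244
shift [-29.6  34.8  -1.8] turn [0.003 0.004 0.   ]
clk 6.45 tcp [ 0.6609 -0.0851  0.2713] yaz -148.2 q [-0.01  0.43  0.06  1.53 -0.03  1.18 -2.53] F [ 0.5 -1.  -0.3] w 0.0244
shift [-29.2  34.4 126.6] turn [0.003 0.004 0.   ]
```

play_rows --deltas '[[44, [-15, 18, 0], [0, 0, 0]], [44, [-29.3, 34.5, 0], [0, 0, 0]], [44, [-29.3, 34.5, 0], [0, 0, 0]], [44, [-29.3, 34.5, 0], [0, 0, 0]], [44, [-29.3, 34.5, 30], [0, 0, 0]], [44, [-29.3, 34.5, 60], [0, 0, 0]], [44, [-29.3, 34.5, 60], [0, 0, 0]]]'

```text
clock: 7.32
tcp_pos: [0.6147, -0.0782, 0.2088]
orientation: [2.742, -1.526, -0.015]
contact_force: [-0.4, 0.1, 0.1]
grip_width: 0.044
```

```bash
python3 -c "
from h import *
to([.6157,-.0783,.145],-148.2)"
```

```text
clk 7.33 tcp [ 0.6147 -0.0782  0.2088] yaz -148.2 q [-0.01  0.41  0.05  1.71 -0.02  1.03 -2.54] F [-0.4  0.1  0.1] w 0.044
shift [ 1.  -1.4 63.7] turn [0.008 0.007 0.   ]
```

play_rows --deltas '[[44, [0.7, -0.7, 25], [0, 0, 0]], [44, [0.7, -0.7, 50], [0, 0, 0]], [44, [0.7, -0.7, 62], [0, 0, 0]], [44, [0.7, -0.7, 63], [0, 0, 0]], [20, [0.7, -0.7, 63], [0, 0, 0]], [20, [0.7, -0.7, 63], [0, 0, 0]], [20, [0.7, -0.7, 63], [0, 0, 0]], [20, [0.7, -0.7, 63], [0, 0, 0]]]' --squeeze 40

```text
clock: 8.32
tcp_pos: [0.616, -0.0785, 0.147]
orientation: [2.743, -1.526, -0.012]
contact_force: [-1.4, -1.1, 6.3]
grip_width: 0.0241
```

```bash
python3 -c "
from h import *
to([.6157,-.0783,.145],-3)"
```

```text
clk 8.32 tcp [ 0.616  -0.0785  0.147 ] yaz -148.2 q [-0.01  0.48  0.04  1.76 -0.03  0.91 -2.54] F [-1.4 -1.1  6.3] w 0.0241
shift [-0.3  0.1  2. ] turn [-0.004  0.01  -2.534]
```

Opening reads 24.1 mm on a 26 mm barrel, with 6 N upward. I'll look before turning anything.

```bash
python3 -c "
from h import *
I,D,K,T=grab('wrist'); print(proj(K,T,[.6157,-.0783,.18]),proj(K,T,[.6157,-.0783,.166]))
a=I[140:400,130:430]; J,D,K,T=grab('side'); print(proj(K,T,[.6157,-.0783,.147]))
b=J[110:200,215:345]
o=np.zeros((600,800,3),np.uint8); A=cv2.resize(a,(400,347)); B=cv2.resize(b,(400,277)); o[:347,:400]=A; o[:277,400:]=B
cv2.imwrite('pics/g.png',o[:350,:,::-1])"
```

```text
[278.5132895  314.97976927] [278.1547779  294.65234764]
[274.1544584  162.04970303]
```

View pics/g.png

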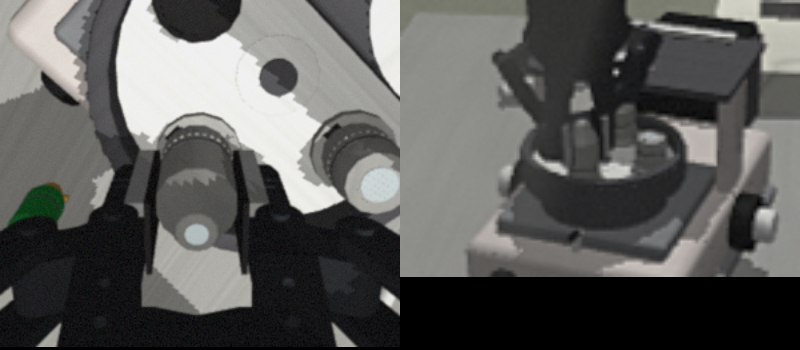

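The crop shows the pads flat on either side of the barrel, with the tips above the ring. The grip looks sound, so I'll start unscrewing, rising about 0.95 mm per rad.

play_rows --deltas '[[20, [0, 0, 0], [0, 0, -0.1]], [20, [0, 0, 0], [0, 0, -0.2]], [20, [0, 0, -0.2], [0, 0, -0.35]], [20, [0, 0, -0.3], [0, 0, -0.5]]]' --squeeze 60

```text
clock: 8.93
tcp_pos: [0.6159, -0.0786, 0.1473]
orientation: [3.039, -0.793, -0.012]
contact_force: [-0.2, 0.6, -0.4]
grip_width: 0.0241
```

```bash
python3 -c "
from h import *
to([.6157,-.0783,.147],-3);print(r.get_obs()['moment'])"
```

```text
clk 8.93 tcp [ 0.6159 -0.0786  0.1473] yaz -119.3 q [ 0.08  0.48 -0.07  1.76  0.04  0.91 -2.09] F [-0.2  0.6 -0.4] w 0.0241
shift [-0.3 -0.1  0.3] turn [-0.006  0.008 -2.029]
[-0.08094754 -0.11216176  0.00859201]
```

play_rows --deltas '[[20, [0, 0, -0.2], [0, 0, -0.15]], [20, [0, 0, -0.3], [0, 0, -0.3]], [20, [0, 0, -0.5], [0, 0, -0.45]], [20, [0, 0, -0.6], [0, 0, -0.6]], [20, [0, 0, -0.7], [0, 0, -0.75]], [20, [0, 0, -0.9], [0, 0, -0.9]], [20, [0, 0, -1.0], [0, 0, -1.05]], [20, [0, 0, -1.1], [0, 0, -1.2]]]'

```text
clock: 9.93
tcp_pos: [0.6156, -0.0783, 0.1484]
orientation: [-2.95, -1.067, 0.012]
contact_force: [-0.8, -0.0, 2.3]
grip_width: 0.0241
```

```bash
python3 -c "
from h import *
to([.6157,-.0783,.1494],-3);print(r.get_obs()['moment'])"
```

```text
clk 9.93 tcp [ 0.6156 -0.0783  0.1484] yaz -50.2 q [ 0.29  0.5  -0.35  1.74  0.2   0.94 -1.02] F [-0.8 -0.   2.3] w 0.0241
shift [ 0.1  0.1 -1. ] turn [-0.008  0.003 -0.824]
[ 0.17009265  0.19737733 -0.03076224]
```

play_rows --deltas '[[20, [0, 0, -0.1], [0, 0, -0.15]], [20, [0, 0, -0.3], [0, 0, -0.3]], [20, [0, 0, -0.4], [0, 0, -0.45]], [20, [0, 0, -0.6], [0, 0, -0.6]], [20, [0, 0, -0.7], [0, 0, -0.75]], [20, [0, 0, -0.8], [0, 0, -0.88]], [20, [0, 0, -0.9], [0, 0, -0.92]], [20, [0, 0, -0.9], [0, 0, -0.92]]]'

```text
clock: 10.92
tcp_pos: [0.6145, -0.0779, 0.1488]
orientation: [-2.168, -2.261, 0.009]
contact_force: [-4.5, 1.9, 0.5]
grip_width: 0.0241
```

```bash
python3 -c "
from h import *
to([.6157,-.0783,.1494],-3);print(r.get_obs()['moment'])"
```

```text
clk 10.93 tcp [ 0.6145 -0.0779  0.1488] yaz 2.4 q [ 0.44  0.54 -0.56  1.73  0.33  0.98 -0.21] F [-4.5  1.9  0.5] w 0.0241
shift [-0.4  1.2 -0.6] turn [-0.011 -0.002  0.094]
[ 0.56672726  1.04782569 -0.33860053]
```

Total turn is 150° and the moment has risen to −0.34 N m, so it is at the stop. I'll ease off slightly and lift gently.

play_rows --deltas '[[20, [0, 0.6, -1], [0, 0, 0.03]], [20, [0, 0.6, -3], [0, 0, 0.03]], [20, [0, 0.6, -5], [0, 0, 0.03]], [20, [0, 0.6, -5], [0, 0, 0.03]]]'

```text
clock: 11.42
tcp_pos: [0.6163, -0.0781, 0.1549]
orientation: [-2.204, -2.229, 0.008]
contact_force: [0.1, 0.8, -1.5]
grip_width: 0.0235
```

```bash
python3 -c "
from h import *
to([.6157,-.0783,.17],0);print(r.get_obs()['moment'])"
```

```text
clk 11.43 tcp [ 0.6163 -0.0781  0.1549] yaz 0.7 q [ 0.43  0.53 -0.55  1.72  0.32  0.99 -0.23] F [ 0.1  0.8 -1.5] w 0.0235
shift [ -0.2  -0.7 -15. ] turn [-0.008 -0.002  0.012]
[ 0.25970895 -0.01198679 -0.03644448]
```

The −1.5 N equals the objective's weight, so it is free. I'll lift straight up and look.

play_rows --deltas '[[20, [0, 0, -5], [0, 0, 0]], [20, [0, 0, -10], [0, 0, 0]], [20, [0, 0, -16], [0, 0, 0]], [20, [0, 0, -24], [0, 0, 0]], [20, [0, 0, -40], [0, 0, 0]], [20, [0, 0, -60], [0, 0, 0]], [20, [0, 0, -70], [0, 0, 0]], [20, [0, 0, -70], [0, 0, 0]]]'

```text
clock: 12.42
tcp_pos: [0.6175, -0.0782, 0.2263]
orientation: [-2.205, -2.231, 0.005]
contact_force: [1.0, 0.0, -1.9]
grip_width: 0.0235
```

```bash
python3 -c "
from h import *
to([.6157,-.0783,.225],0)
I,D,K,T=grab('wrist'); a=I[120:400,130:430]; J,D,K,T=grab('side'); np.savez('s2.npz',I=J,D=D,K=K,T=T)
u,v=proj(K,T,[.6157,-.0783,.225]).astype(int); print(u,v)
b=J[max(v-50,0):v+70,u-60:u+60]
o=np.zeros((400,800,3),np.uint8); o[:373,:400]=cv2.resize(a,(400,373)); o[:400,400:]=cv2.resize(b,(400,400))
cv2.imwrite('pics/g2.png',o[...,::-1])"
```

```text
clk 12.43 tcp [ 0.6175 -0.0782  0.2263] yaz 0.7 q [ 0.45  0.46 -0.58  1.66  0.27  1.11 -0.19] F [ 1.   0.  -1.9] w 0.0235
shift [-0.1 -1.8  1.3] turn [-0.006 -0.001  0.011]
273 132
```

View pics/g2.png

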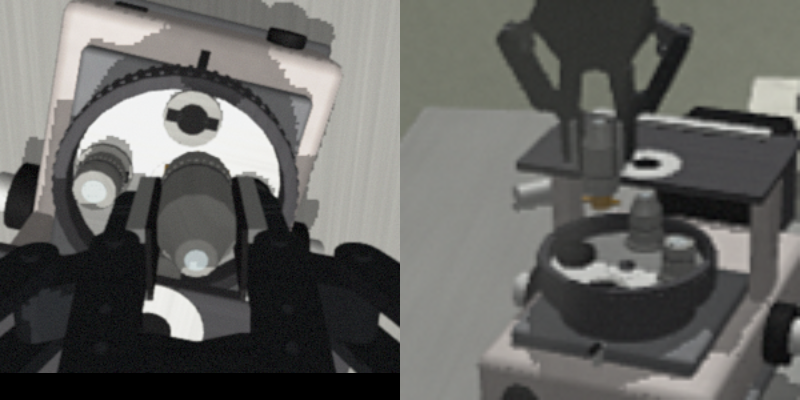

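The objective is out and hanging upright: the empty seat is at (195,115) in the left crop, and the brass shank is visible at (600,200) in the right crop. Medium and short are still in place. Next I'll locate the tray.

```bash
python3 -c "
from h import *
for n in('top','side'):
  d=np.load(n+'.npz'); C=cloud(d['K'],d['T'],d['D']); I=d['I'].astype(int)
  m=((I.min(2)>(130 if n=='top' else 115))&(abs(C[...,2])<.012)&(C[...,1]>.15)&(C[...,1]<.52)&(C[...,0]>.38)).astype(np.uint8)
  k,l,s,c=cv2.connectedComponentsWithStats(m); i=1+s[1:,4].argmax()
  p=np.array([onplane(d['K'],d['T'],u,v,.003)[:2] for v,u in np.argwhere(l==i)],np.float32)
  print(n,s[i],cv2.minAreaRect(p*1000))
P=cloud(*[np.load('top.npz')[k] for k in 'KTD']).reshape(-1,3)
for x0,x1,y0,y1,nm in ((.62,.85,.08,.3,'gauge'),(.33,.47,.05,.2,'canister')):
  q=P[(P[:,0]>x0)&(P[:,0]<x1)&(P[:,1]>y0)&(P[:,1]<y1)&(P[:,2]>.05 if nm=='gauge' else P[:,2]>.045)&(P[:,0]>x0)&(P[:,0]<x1)&(P[:,1]>y0)&(P[:,1]<y1)]; print(nm,q.min(0),q.max(0))
to([.535,.334,.226],0)
"
```

```text
top [ 105  180  105   86 6042] ((538.76904296875, 340.438232421875), (152.45822143554688, 213.17459106445312), 16.00267219543457)
side [   15   258   360   162 32504] ((663.5601806640625, 335.9742126464844), (566.4398803710938, 371.5461120605469), 0.056550800800323486)
gauge [0.72428806 0.14886711 0.05066474] [0.7783059  0.18735656 0.14063256]
canister [0.37802573 0.08288525 0.05190992] [0.45610496 0.12385679 0.95000633]
clk 12.53 tcp [ 0.6165 -0.0782  0.2247] yaz 0.7 q [ 0.45  0.46 -0.58  1.66  0.27  1.11 -0.19] F [-0.4 -0.2 -2.5] w 0.0239
shift [413.1 -76.8  -0. ] turn [-0.009 -0.001  0.012]
```

play_rows --deltas '[[20, [20, -4, 0], [0, 0, 0]], [20, [60, -11, 0], [0, 0, 0]], [20, [105, -19, 0], [0, 0, 0]], [20, [150, -27, 0], [0, 0, 0]], [20, [195, -35, 0], [0, 0, 0]], [20, [240, -43, 0], [0, 0, 0]], [20, [285, -51, 0], [0, 0, 0]], [20, [330, -59, 0], [0, 0, 0]]]'

```text
clock: 13.52
tcp_pos: [0.5518, 0.2538, 0.2252]
orientation: [-2.201, -2.23, 0.009]
contact_force: [0.8, 0.5, -1.2]
grip_width: 0.0238
```

```bash
python3 -c "
from h import *
to([.538,.338,.045])"
```

```text
clk 13.53 tcp [0.5518 0.2538 0.2252] yaz 0.8 q [-0.03  0.46 -0.67  1.69  0.3   1.11 -0.77] F [ 0.8  0.5 -1.2] w 0.0238
shift [ 84.1 -10.9 180.4] turn [0. 0. 0.]
```

play_rows --deltas '[[20, [40, -5, 0], [0, 0, 0]], [20, [75, -10, 0], [0, 0, 0]], [20, [84, -11, 15], [0, 0, 0]], [20, [84, -11, 50], [0, 0, 0]], [20, [84, -11, 90], [0, 0, 0]], [20, [84, -11, 130], [0, 0, 0]], [20, [84, -11, 160], [0, 0, 0]], [20, [84, -11, 170], [0, 0, 0]]]'

```text
clock: 14.52
tcp_pos: [0.5362, 0.3361, 0.0525]
orientation: [-2.201, -2.229, 0.017]
contact_force: [0.0, -0.7, -1.7]
grip_width: 0.024
```

```bash
python3 -c "
from h import *
a,b=to([.538,.338,.033],1); 
J,D,K,T=grab('side'); u,v=proj(K,T,[.538,.338,.03]).astype(int); print(u,v)
b=J[v-60:v+60,u-80:u+80]; cv2.imwrite('pics/p.png',cv2.resize(b,(640,480),interpolation=cv2.INTER_CUBIC)[...,::-1])"
```

```text
clk 14.53 tcp [0.5362 0.3361 0.0525] yaz 0.7 q [-0.24  0.69 -0.58  1.75  0.47  0.86 -1.02] F [ 0.  -0.7 -1.7] w 0.024
shift [ 1.9  2.1 19.5] turn [-0.014  0.001 -0.005]
282 330
```

View pics/p.png

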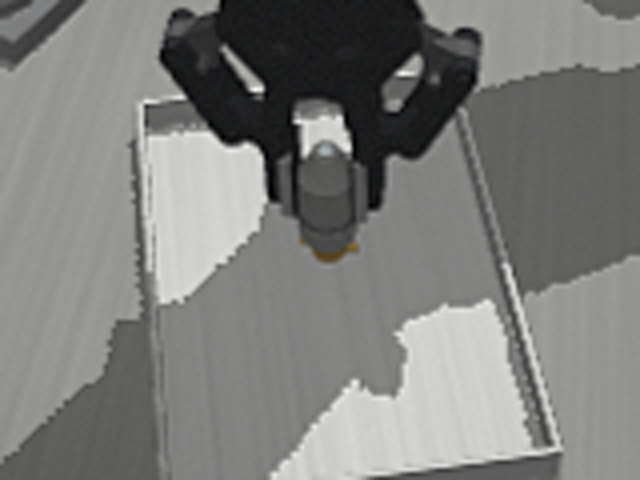

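The crop shows the objective upright with its shank at (330,245), over the middle of the tray. I'll lower slowly and correct the small tilt.

play_rows --deltas '[[20, [0, 0, 6], [-0.01, 0, 0]], [20, [0, 0, 11], [-0.014, 0, 0]], [20, [0, 0, 14], [-0.014, 0, 0]], [20, [0, 0, 16], [-0.014, 0, 0]], [20, [0, 0, 16], [-0.014, 0, 0]]]'

```text
clock: 15.2
tcp_pos: [0.5364, 0.3364, 0.0368]
orientation: [2.206, 2.235, -0.0]
contact_force: [-0.1, 0.1, -1.2]
grip_width: 0.0236
```

```bash
python3 -c "
from h import *
to([.538,.338,.033],1)"
```

```text
clk 15.2 tcp [0.5364 0.3364 0.0368] yaz 0.7 q [-0.26  0.71 -0.56  1.76  0.5   0.82 -1.05] F [-0.1  0.1 -1.2] w 0.0236
shift [1.5 1.6 3.8] turn [ 0.     0.001 -0.005]
```

play_rows --deltas '[[20, [0, 0, 1], [0, 0, 0]], [20, [0, 0, 2], [0, 0, 0]], [20, [0, 0, 3], [0, 0, 0]], [20, [0, 0, 3], [0, 0, 0]]]'

```text
clock: 15.7
tcp_pos: [0.5363, 0.3364, 0.0336]
orientation: [2.206, 2.235, -0.001]
contact_force: [0.7, -0.2, -1.5]
grip_width: 0.0236
```

```bash
python3 -c "
from h import *
to([.538,.338,.033],1)"
```

```text
clk 15.7 tcp [0.5363 0.3364 0.0336] yaz 0.7 q [-0.26  0.71 -0.56  1.77  0.5   0.81 -1.05] F [ 0.7 -0.2 -1.5] w 0.0236
shift [1.6 1.7 0.6] turn [ 0.     0.001 -0.005]
```

play_rows --deltas '[[20, [0, 0, 0.5], [0, 0, 0]], [20, [0, 0, 1], [0, 0, 0]], [20, [0, 0, 1.5], [0, 0, 0]], [20, [0, 0, 1.5], [0, 0, 0]]]'

```text
clock: 16.2
tcp_pos: [0.5364, 0.3368, 0.0331]
orientation: [2.206, 2.235, 0.0]
contact_force: [-2.4, -1.9, 6.8]
grip_width: 0.0239
```

Contact: Fz went from −1.5 to +6.8 at z 0.033, as predicted. I'll ease off and open.

play_rows --deltas '[[20, [0, 0, -0.2], [0, 0, 0]], [28, [0, 0, -0.3], [0, 0, 0]], [36, [0, 0, -0.3], [0, 0, 0]], [44, [0, 0, -0.3], [0, 0, 0]], [50, [0, 0, -0.3], [0, 0, 0]], [50, [0, 0, -0.3], [0, 0, 0]]]' --squeeze 20

```text
clock: 16.95
tcp_pos: [0.5364, 0.3368, 0.0334]
orientation: [2.206, 2.235, 0.0]
contact_force: [-0.8, -0.5, 0.1]
grip_width: 0.0502
```

play_rows --deltas '[[50, [0, 0, -15], [0, 0, 0]], [50, [0, 0, -40], [0, 0, 0]], [50, [0, 0, -80], [0, 0, 0]], [50, [0, 0, -130], [0, 0, 0]], [50, [0, 0, -180], [0, 0, 0]], [50, [-40, 0, -200], [0, 0, 0]], [50, [-80, 0, -200], [0, 0, 0]], [50, [-80, 0, -200], [0, 0, 0]]]'

```text
clock: 17.95
tcp_pos: [0.5384, 0.253, 0.2346]
orientation: [2.21, 2.227, -0.0]
contact_force: [0.2, -0.5, -0.2]
grip_width: 0.0502
```

```bash
python3 -c "
from h import *
to([.5363,.3364,.2],1)
J,D,K,T=grab('side'); C=cloud(K,T,D)
m=(np.linalg.norm(C[...,:2]-[.5364,.3365],axis=-1)<.03)&(C[...,2]>.01)&(C[...,2]<.09); p=C[m]; t=p[p[:,2]>p[:,2].max()-.004]
print(len(p),'top',p[:,2].max(),t.mean(0)); 
for z in(.02,.03,.04,.05): q=p[abs(p[:,2]-z)<.005]; print(z,q[:,:2].mean(0).round(4))
cv2.imwrite('pics/end.png',cv2.resize(J,(784,588))[...,::-1])
I,D,K,T=grab('top'); P=cloud(K,T,D); d=np.load('top.npz'); Q=cloud(d['K'],d['T'],d['D'])
l=(np.linalg.norm(P[...,:2]-[.6064,-.1185],axis=-1)<.06)&(P[...,2]>.145)&(P[...,2]<.186); n,lab,s,_=cv2.connectedComponentsWithStats(l.astype(np.uint8))
for i in range(1,n):
  if s[i,4]>15: print(s[i],P[lab==i][:,2].max())
"
```

```text
clk 17.95 tcp [0.5384 0.253  0.2346] yaz 0.4 q [-0.03  0.42 -0.67  1.72  0.29  1.11 -0.79] F [ 0.2 -0.5 -0.2] w 0.0502
shift [83.5 -1.5 34.4] turn [ 0.003  0.003 -0.01 ]
335 top 0.06925597869866829 [0.53690457 0.33669726 0.06685825]
0.02 [0.5355 0.3452]
0.03 [0.5357 0.3455]
0.04 [0.5351 0.3453]
0.05 [0.5349 0.344 ]
[359 199  13  13 137] 0.16025108651205489
```

View pics/end.png

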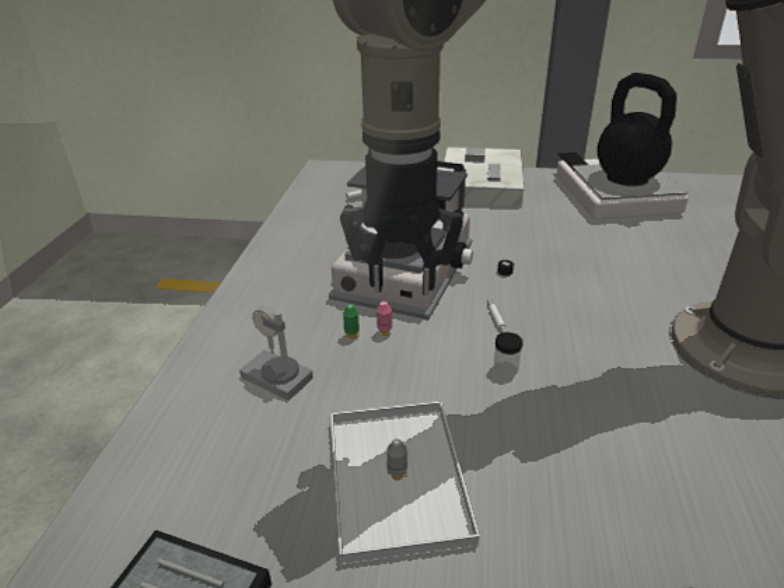

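The objective stands upright in the tray at (397,458), with its top at 0.067–0.069 m where 0.066 is expected. The bystanders look unmoved and the robot is clear, so I'll hand in.

```bash
python3 -c "
from bench import r
print(r.hand_in())"
```

```text
the job is handed in; nothing more can be done
None
```

The long objective is off the microscope and standing upright on the tray floor. I handed in at about 18 s of the 67 s allowed; no verdict is reported.

**What I did:** I gripped the knurled ring at the right-front midpoint and turned the turret a quarter turn clockwise, which brought the long objective to the index mark. I then unscrewed it about 150° anticlockwise, until the torque rose at the stop, and lifted it straight out. I carried it to the tray, lowered it until I felt contact, and released it.

**Last checks:**
- **Long objective:** its top was at 0.067–0.069 m, where standing on the floor should give 0.066 m. It showed no lean and was within a few mm of the tray centre.
- **Short objective:** still in place in the last top view. That view read its top at about 0.160 m; 0.154 m is expected, and a closer wrist view earlier gave 0.156 m.
- **Medium objective:** not in my final height check. I last saw it in place just after the lift-out.
- **Bystanders:** unmoved by eye in the last side picture; I did not measure them.

**One disagreement:** the grip opening read 23.5–24 mm on the 26 mm barrel. A close-up showed the pads flat on the barrel, so I went on, and the grip held throughout.

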